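# Stroke-check the grease-dosing cylinders and reject the one that binds

## Robot

A 7-joint arm with a two-finger parallel gripper is mounted at the origin on the work surface; the furniture and walls round the work are solid. World frame = base frame: x ahead of the robot, y to its left, z up, the work surface at z = 0. Lengths are in m, angles in rad, forces in N, time in s.
With the tool pointing down it reaches from about 0.425 to 0.875 m from the base axis. Payload 4.7 kg.
Tool frame: the origin (TCP) lies between the finger pads; the fingertips stand 17 mm ahead of it and the grasp point (between the pads) lies 2 mm behind it; z points along the fingers, y is the line along which they close (so a half turn about z gives the same grasp; the last joint's range is limited). The gripper opens to 85 mm and grips with 20 to 120 N. Pads are 22 mm wide; open, the fingers measure 114 mm over their backs; the gripper's body (76 mm by 85 mm) begins 54 mm behind the grasp point. The pads swing forward as they close: fully open they stand 13 mm farther back than shut.
Start: joints at [-1.112, 0.321, -0.07, 1.45, 0.023, 1.371, -0.057], TCP at [0.28, 0.587, 0.22] pointing down, gripper open.
Joint ranges: [-2.86, 2.86], [-0.3, 2.09], [-1.38, 1.24], [0.06, 2.45], [-1.56, 4.7], [0.09, 2.05], [-2.69, 2.69]. Speed limits (rad/s): [2.57, 2.57, 3.14, 3.14, 3.14, 3.14, 3.14].

## Interface

Orientations are given as [roll, pitch, yaw] about the fixed x, y, z axes, in that order (R = Rz(yaw) Ry(pitch) Rx(roll)).
In Python, from workcell import arm, eyes gives the robot as it stands.
- The arm moves only by the tool arm_command, never from a script. Its argument "plan" is a list that holds one entry, the list of rows, each a list of 7 numbers: the shift along the tool's x, y, z in units of 30 mm (1.0 is 30 mm), then the turn, a rotation vector about the tool's x, y, z in units of 5 degrees (1.0 is 5 degrees), then the closure in counts, from 0 (fully open) to 255 (shut). In form: [[[x, y, z, rx, ry, rz, grip], ...]]. A call has 1 to 12 rows; each row shifts and turns the commanded pose from where the row before left it, along the tool's axes as they then stand; what a row does not reach is not made up. A row lasts 1/12 s, in which the tool goes at most 41.7 mm and 7.16 degrees, less where a joint would pass 70% of its speed; a pose out of reach is approached as far as the arm can. A call is refused whole if a number of a shift passes 1 or a number of a turn 1, either way. A call with a gripper value outside its range is refused whole. The fingers move at their own pace and stop on an object; "grip_force" is the grip in N (left out, the last holds). Time passes only in rows, so rows that do not move let the fingers close. It gives the time, the measured TCP pose, the force, the opening and the grip force at its end, in the units of the state.
- arm.get_obs(): the state, without advancing time (a new reading comes with each control period).
- eyes.camera(name): name is "side" or "top"; returns (picture, depth): 384x512x3 uint8, red, green, blue; 384x512 float32, m along the optical axis (not along the pixel's ray), 0 where there is no reading.
- eyes.get_calibration(name): a dict with "intrinsics" (3x3 intrinsics, pixels), "k1" (the pictures are not rectified: a ray, as slopes to the right and down, at radius r is drawn at 1 + k1 r^2 times it, then the intrinsics apply), "R" (3x3) and "t" (3): a world point X has camera coordinates R X + t. Camera axes: x right, y down, z forward; pixel columns grow to the right and rows downward; lengths in m; the calibration is good to about 2 mm. A picture is of the moment at which its call begins. get_calibration takes no time and is no camera call.
- arm.finish_job(): hands the job in; it is judged then, once.
The state is a dict: "time": time; "qpos": joint angles; "dq": joint speeds; "tau": joint torques, N m; "eef_pos": TCP position; "tool_rot": TCP orientation; "wrist_force": force on the tool from outside, world axes, zero at the start; "wrist_torque": the same for the moment, N m; "finger_gap": finger opening in m; "finger_force": force on a finger pad.
Only numpy, scipy, OpenCV 4.12 (cv2) and the standard library are available. Lean on these libraries where they do the work, as an engineer would, in place of code of your own. Each camera call takes 0.05 s, during which the arm holds its last target. There are 200 camera calls.

## Task

Before the two empty grease-dosing cylinders in the dark grey rack are refilled, press each black plunger knob straight down, slowly and gently, and leave a cylinder in the rack if its plunger runs freely until it is fully home. If the resistance climbs before the plunger is home, stop at once, do not force it, lift that cylinder out by its barrel and stand it upright in the red box. Leave the grease tin and the bearings alone.

Things in the scene. Friction and masses are not known exactly. Their poses are not given: they have to be found in the camera images.
- rack: fixed dark grey plastic block 62 x 136 x 40 mm on a dark steel foot plate 96 x 176 x 8 mm; origin under its centre on the bench, y along its long side, z up. Two upright round sockets, 31 mm across, at y = -35 and +35 mm hold the two cylinders; block top at z = 48 mm, socket floors at z = 12 mm
- cylinder_1_mid (a point): centre, half-way up on the axis, of the loose dosing cylinder with the blue ring: aluminium barrel 28 mm across, 96 mm high, flat-bottomed, dark foot, black head, 0.2 kg, z up towards the knob. It stands in one of the two sockets (which one varies), its lower 36 mm in the block, 60 mm clear above; grip the barrel just below its top
- cylinder_2_mid (a point): the same point of the dosing cylinder with the yellow ring, otherwise identical, in the other socket
- knob_1: black round push knob, 30 mm across, 8.5 mm thick, on the steel rod (8 mm) of the plunger of cylinder_1; origin at the centre of its underside, so the face to press lies 8.5 mm above it. The underside stands 39.5 mm above the barrel's top with the plunger drawn out (0) and 1.5 mm above it fully home (0.038)
- knob_2: the same for cylinder_2
- plunger_1 (a joint): how far the plunger of cylinder_1 is pressed in, in m: 0 drawn out, 0.038 fully home on its solid stop; starts at 0 to 0.008 and stays where left. Free, it runs at a steady 3.5 to 4.5 N. In one of the two cylinders (unknown which) a seal has bunched up inside: from somewhere between 0.018 and 0.024 the resistance climbs 1.6 N per mm, and the plunger eases back when released
- plunger_2 (a joint): the same for cylinder_2; more than 18 N on either knob before 0.034 counts as forcing it, at the solid stop more is allowed
- red_box: open red plastic box, loose, 77 x 107 x 52 mm outside (0.4 kg), inner floor 58 x 88 mm at 3 mm above its origin, which is under its centre; x along its short side, y along its long side; empty
- grease_tin: closed green round tin, 70 mm across, 44 mm high; bystander, origin under its centre
- bearing_a: ball bearing, 35 mm across, 11 mm high, lying flat; bystander, origin under its centre
- bearing_b: ball bearing, 35 mm across, 11 mm high, lying flat; bystander, origin under its centre
Things that resemble listed ones, but are neither listed nor needed, are in the scene too. There is more than one size of the red_box; the job needs the larger. What is shaped like the part that bears cylinder_1_mid but green is not meant.

How it is judged:
By the outcome, as a careful person would: the job done as asked, in the order asked, and still so for the second after the job is handed in, with the robot touching nothing.
It also fails if it takes over 58 s, if anything falls off the work surface, if the arm or the gripper's body presses on something with over 40 N, if the wrist force passes 120 N, or if a joint passes its speed limit or range.

## Working session

There is one attempt and no reset: what is moved stays moved. The work goes in short steps, Python scripts to look and compute and a tool call to move; the robot and the scene stay as the last step left them, time stands still between calls to the robot, and variables do not carry over. Pictures are saved under pics/ and viewed, at most 11 in all, crops included, and the job is handed in when it is done.

Besides the shell and the picture viewer there is one more tool, called after "Emit:" as name([rows], argument=value, ...), one row to a line, values as JSON. arm_command: Moves the arm, as the interface text tells. Its arguments: {"type":"object","properties":{"plan":{"type":"array"},"grip_force":{"type":"number"}},"required":["plan"]}

```bash
mkdir -p pics; ls; cat > h.py <<'E'
import numpy as np, cv2
from workcell import arm, eyes
def cal(n):
    c=eyes.get_calibration(n); return np.array(c["intrinsics"]),c["k1"],np.array(c["R"]),np.array(c["t"])
def ray(n,u,v):
    K,k1,R,t=cal(n)
    d=np.array([(u-K[0,2])/K[0,0],(v-K[1,2])/K[1,1]]); s=d.copy()
    for _ in range(20): s=d/(1+k1*(s@s))
    return -R.T@t, R.T@np.array([s[0],s[1],1])
def onz(n,u,v,z):
    o,d=ray(n,u,v); return o+d*(z-o[2])/d[2]
def dep(n,u,v,D):
    o,d=ray(n,u,v); return o+d*D
def proj(n,X):
    K,k1,R,t=cal(n); c=R@np.array(X)+t; s=c[:2]/c[2]; s=s*(1+k1*(s@s)); return K[:2,:2]@s+K[:2,2]
E
python3 - <<'E'
from h import *
for n in("top","side"):
    p,d=eyes.camera(n); cv2.imwrite(f"pics/{n}0.png",p[...,::-1]); np.savez(f"{n}0.npz",p=p,d=d)
    print(n,cal(n))
print(arm.get_obs())
E
```

```text
pics
top (array([[351.01872862,   0.        , 254.63266631],
       [  0.        , 351.01872862, 190.15605141],
       [  0.        ,   0.        ,   1.        ]]), -0.07070089523958241, array([[ 0.0016721 , -0.99999426, -0.00294648],
       [-0.99476158, -0.00136218, -0.10221324],
       [ 0.10220864,  0.00310196, -0.99475815]]), array([0.09039196, 0.51312345, 1.00906988]))
side (array([[474.26201464,   0.        , 257.83120668],
       [  0.        , 474.26201464, 184.52801226],
       [  0.        ,   0.        ,   1.        ]]), -0.03592864688554124, array([[ 0.95448074, -0.29796967,  0.01343826],
       [-0.09149017, -0.33535571, -0.93763857],
       [ 0.28389446,  0.89372849, -0.34735187]]), array([-0.45070204,  0.20370098,  1.10800966]))
{'time': 0.1, 'qpos': array([-1.11195593,  0.32175774, -0.0700465 ,  1.45157223,  0.02258269,
        1.37079503, -0.05690218]), 'dq': array([ 0.00042443, -0.00093061,  0.00097228, -0.00271271,  0.00114855,
        0.00065988,  0.00026056]), 'tau': array([-4.84636621e-04, -4.94881511e+01, -3.84317022e-01, -3.15209091e+01,
        1.29471085e-02,  7.63411343e-03, -2.50315821e-06]), 'eef_pos': array([0.27948672, 0.5862819 , 0.21881717]), 'tool_rot': array([-3.13984853e+00,  8.91061835e-05,  2.69683872e+00]), 'wrist_force': array([ 0.57569656, -0.90273583,  0.27622411]), 'wrist_torque': array([-3.24026220e-06, -3.03413453e-02,  2.53920874e-02]), 'finger_force': 0.0, 'finger_gap': 0.08531656650316279}
```

View pics/top0.png

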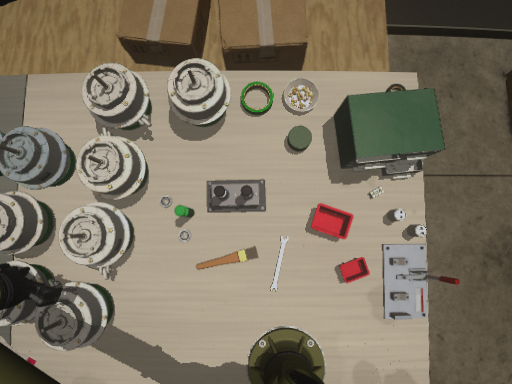

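View pics/side0.png

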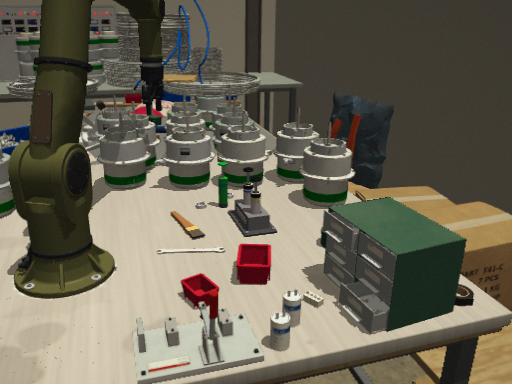

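The top view shows the rack at about (237,195) with knobs near (221,192) and (247,192). The larger red box is at (332,221), the small one at (354,269), and the green look-alike at (182,211). The side view shows both cylinders upright in the rack at about (250,190).

```bash
python3 - <<'E'
from h import *
T=np.load("top0.npz");S=np.load("side0.npz")
a=cv2.resize(T["p"][165:250,160:300],None,fx=4,fy=4,interpolation=2)
b=cv2.resize(S["p"][155:245,195:295],None,fx=4,fy=4,interpolation=2)
W=np.zeros((600,800,3),np.uint8)
a=a[:, :400] if 0 else cv2.resize(T["p"][170:220,200:275],(400,267),interpolation=2)
W[:267,:400]=a; W[:360,400:800]=b; cv2.imwrite("pics/crop0.png",W[:360,:,::-1])
def pts(n,Z,m):
    vs,us=np.nonzero(m); return np.array([dep(n,u,v,Z["d"][v,u]) for u,v in zip(us,vs)])
# red box
hsv=cv2.cvtColor(T["p"],cv2.COLOR_RGB2HSV)
m=(((hsv[...,0]<8)|(hsv[...,0]>172))&(hsv[...,1]>150)&(hsv[...,2]>60)).astype(np.uint8)
n,l,st,c=cv2.connectedComponentsWithStats(m)
for i in range(1,n):
    if st[i,4]>150:
        P=pts("top",T,l==i); 
        rim=P[P[:,2]>P[:,2].max()-0.012]
        print(st[i],c[i],"zmax",np.percentile(P[:,2],[5,50,95]))
        cn=cv2.findContours((l==i).astype(np.uint8),0,2)[0][0][:,0,:].astype(float)
        for z in(0.052,): 
            q=np.array([onz("top",u,v,z)[:2] for u,v in cn]).astype(np.float32); print(cv2.minAreaRect(q*1000))
        print("rim",cv2.minAreaRect((rim[:,:2]*1000).astype(np.float32)),len(rim))
# rack region by depth
ys,xs=slice(170,222),slice(200,275)
P=np.array([[dep("top",u,v,T["d"][v,u]) for u in range(200,275)] for v in range(170,222)])
H=P[...,2]
for lo,hi in((0.004,0.02),(0.04,0.056),(0.09,0.125),(0.13,0.17)):
    k=(H>lo)&(H<hi); Q=P[k]; 
    if len(Q): print(lo,hi,len(Q),Q.mean(0).round(4),cv2.minAreaRect((Q[:,:2]*1000).astype(np.float32)))
k=((H>0.125)).astype(np.uint8); n,l,st,c=cv2.connectedComponentsWithStats(k)
for i in range(1,n): Q=P[l==i]; print("knob",c[i]+[200,170],st[i],Q.mean(0).round(4),np.percentile(Q[:,2],[10,50,90]).round(4))
E
```

```text
[311 204  42  35 807] [330.10037175 221.21189591] zmax [0.00062452 0.00506945 0.0542157 ]
((422.29852294921875, -129.21080017089844), (106.13592529296875, 76.0167007446289), 70.69407653808594)
rim ((407.148681640625, 87.96031188964844), (0.0, 0.0), 0.0) 1
[340 257  29  26 382] [352.61780105 269.17015707] zmax [5.92977178e-06 4.29185113e-03 3.90364697e-02]
((284.5906066894531, -191.341796875), (52.69902801513672, 74.268310546875), 19.04169273376465)
rim ((407.148681640625, 87.96031188964844), (0.0, 0.0), 0.0) 1Traceback (most recent call last):
  File "<stdin>", line 25, in <module>
  File "h.py", line 13, in dep
    o,d=ray(n,u,v); return o+d*D
        ~~~^^^^^^^
  File "h.py", line 6, in ray
    K,k1,R,t=cal(n)
             ~~~^^^
  File "h.py", line 4, in cal
    c=eyes.get_calibration(n); return np.array(c["intrinsics"]),c["k1"],np.array(c["R"]),np.array(c["t"])
ValueError: time passes only in moves, steps and waits
```

View pics/crop0.png

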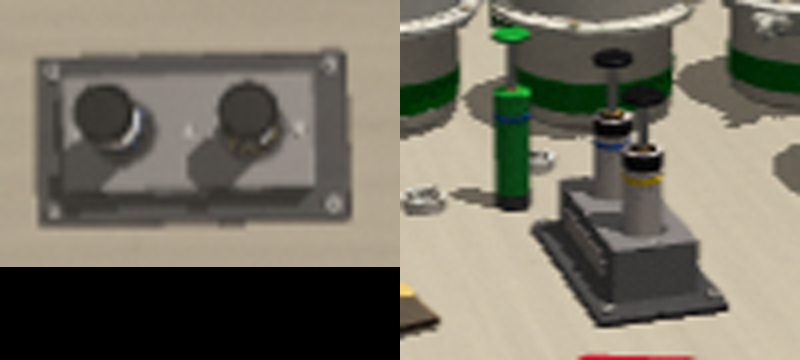

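The crop shows the blue-ring cylinder at the left (+y), with its knob at about top pixel (219.5,191.4), and the yellow-ring one at the right, about (246.5,190.6).

```bash
python3 - <<'E'
s=open('h.py').read().replace("def cal(n):","import functools\n@functools.lru_cache(None)\ndef cal(n):")
open('h.py','w').write(s)
E
cat > m.py <<'E'
from h import *
T=np.load("top0.npz");S=np.load("side0.npz")
P=np.array([[dep("top",u,v,T["d"][v,u]) for u in range(200,275)] for v in range(170,222)])
H=P[...,2]; I=T["p"][170:222,200:275].max(2)
for lo,hi in((0.004,0.02),(0.04,0.056),(0.13,0.2)):
    Q=P[(H>lo)&(H<hi)]
    if len(Q): print(lo,hi,len(Q),Q.mean(0).round(4),cv2.minAreaRect((Q[:,:2]*1000).astype(np.float32)))
n,l,st,c=cv2.connectedComponentsWithStats((H>0.125).astype(np.uint8))
for i in range(1,n): Q=P[l==i]; print("knob",c[i]+[200,170],st[i],Q.mean(0).round(4),np.percentile(Q[:,2],[10,50,90]).round(4))
# foot corners
m=(H>0.004).astype(np.uint8); print(cv2.minAreaRect(np.argwhere(m)[:,::-1].astype(np.float32)))
# surroundings height
A=np.array([[dep("top",u,v,T["d"][v,u])[2] for u in range(0,300,20)] for v in range(60,340,20)])
print((A*100).round().astype(int))
# side knobs
g=S["p"]; h=S["d"]
P=np.array([[dep("side",u,v,h[v,u]) for u in range(225,285)] for v in range(160,235)])
for nm,yc in(("L",1),("R",0)): pass
k=(P[...,2]>0.125)&(g[160:235,225:285].max(2)<70); n,l,st,c=cv2.connectedComponentsWithStats(k.astype(np.uint8))
for i in range(1,n):
    if st[i,4]>15: Q=P[l==i]; print("side",c[i]+[225,160],st[i],Q.mean(0).round(4),np.percentile(Q[:,2],[5,50,95]).round(4))
E
python3 m.py
```

```text
0.004 0.02 851 [0.4938 0.1435 0.0083] ((496.9947509765625, 143.18321228027344), (150.23802185058594, 219.70156860351562), 4.436236381530762)
0.04 0.056 731 [0.4955 0.1448 0.0482] ((498.33599853515625, 147.92990112304688), (61.37991714477539, 133.33522033691406), 0.23140300810337067)
0.13 0.2 202 [0.4981 0.1484 0.1516] ((498.11932373046875, 148.21566772460938), (26.730802536010742, 96.03370666503906), 0.6510249376296997)
knob [268. 172.] [68  2  1  1  1] [0.4071 0.088  1.0565] [1.0565 1.0565 1.0565]
knob [244. 177.] [44  7  1  1  1] [0.4071 0.088  1.0565] [1.0565 1.0565 1.0565]
knob [203. 178.] [3 8 1 1 1] [0.4071 0.088  1.0565] [1.0565 1.0565 1.0565]
knob [241. 179.] [41  9  1  1  1] [0.4071 0.088  1.0565] [1.0565 1.0565 1.0565]
knob [230. 184.] [30 14  1  1  1] [0.4071 0.088  1.0565] [1.0565 1.0565 1.0565]
knob [218.87254902 191.1372549 ] [ 14  16  11  12 102] [0.4965 0.1824 0.163 ] [0.1521 0.1539 0.1564]
knob [230. 187.] [30 17  1  1  1] [0.4071 0.088  1.0565] [1.0565 1.0565 1.0565]
knob [245.93069307 190.74257426] [ 41  16  11  11 101] [0.4988 0.1134 0.1491] [0.1466 0.1492 0.1515]
[... 1116 characters left out ...]
 0]
 [  0  17  13   5  17  20  17  11   0   0   0   0   1   1   0]
 [ 16  14   0   0   0   0   0   0   1   0   0   5   5   1   0]
 [ 18  17  10   0  18  17  12   0   0   0   0   0   0   0   0]
 [ 18  15   5  17  18  20  14 106   0   0   0   0   0   0   0]
 [  0   0   0   0  17  17   0   0   0   0   0   1   2   0   1]
 [ 43  38  11   0   0   0   0   0   0   0   0   0   0   0   0]
 [ 44  37  35  18  17  10   0   0   0   0   0   0   0   0   0]
 [ 17  10  19  18  18  12   0   0   0   0   0   0   0   0   0]]
side [247.32142857 170.57142857] [18  7 10 11 56] [0.4947 0.1796 0.1474] [0.1282 0.1519 0.1541]
side [255.10344828 179.79310345] [25 17 11 10 58] [0.4962 0.1085 0.1438] [0.1292 0.147  0.1497]
```

Emit:
arm_command([
  [[0, 0, -1, 0, 0, 0, 0], [0, 0, -1, 0, 0, 0, 0], [0, 0, -1, 0, 0, 0, 0], [-0.8, -0.6, 0, 0, 0, 0, 255], [-0.8, -0.6, 0, 0, 0, 0, 255], [-0.8, -0.6, 0, 0, 0, 0, 255], [-0.8, -0.6, 0, 0, 0, 0, 255], [-0.8, -0.6, 0, 0, 0, 0, 255], [-0.8, -0.6, 0, 0, 0, 0, 255], [-0.8, -0.6, 0, 0, 0, 0, 255], [-0.8, -0.6, 0, 0, 0, 0, 255], [-0.8, -0.6, 0, 0, 0, 0, 255]],
])

```text
time: 1.1
eef_pos: [0.4053, 0.346, 0.3095]
tool_rot: [-3.141, -0.0, 2.697]
wrist_force: [0.0, 0.1, -0.5]
finger_gap: 0.0002
finger_force: 0.0
```

Emit:
arm_command([
  [[-0.8, -0.6, 0, 0, 0, 0, 255], [-0.8, -0.6, 0, 0, 0, 0, 255], [-0.8, -0.6, 0, 0, 0, 0, 255], [0, 0, 0, 0, 0, 1, 255], [0, 0, 0, 0, 0, 1, 255], [0, 0, 0, 0, 0, 1, 255], [0, 0, 0, 0, 0, 1, 255], [0, 0, 0, 0, 0, 1, 255], [0, 0, 0, 0, 0, 1, 255], [0, 0, 0, 0, 0, 1, 255], [0, 0, 0, 0, 0, 1, 255], [0, 0, 0, 0, 0, 1, 255]],
])

```text
time: 2.1
eef_pos: [0.4465, 0.2677, 0.3093]
tool_rot: [-3.141, 0.0, 1.907]
wrist_force: [0.2, 0.4, 0.2]
finger_gap: -0.0001
finger_force: 0.0
```

Emit:
arm_command([
  [[0, 0, 0, 0, 0, 1, 255], [0, 0, 0, 0, 0, 1, 255], [0, 0, 0, 0, 0, 1, 255], [0, 0, 0, 0, 0, 0.9, 255], [0, 0, 0, 0, 0, 0, 255], [0, 0, 0, 0, 0, 0, 255], [0, 0, 0, 0, 0, 0, 255]],
])

```text
time: 2.68
eef_pos: [0.4466, 0.2678, 0.3096]
tool_rot: [-3.141, 0.0, 1.573]
wrist_force: [0.3, -0.9, 0.1]
finger_gap: 0.0002
finger_force: 0.0
```

```bash
python3 -c "
from h import *
print(arm.get_obs())"
```

```text
{'time': 2.6833, 'qpos': array([-0.76503849,  0.0124152 ,  0.17621471,  1.6292691 , -0.00217615,
        1.5004548 , -0.58647891]), 'dq': array([ 0.0007817 ,  0.00106115, -0.00077685, -0.00253504, -0.00094231,
       -0.00042177, -0.00733863]), 'tau': array([-2.02223171e-03, -3.20437467e+01,  8.35142797e-02, -3.20035994e+01,
        1.33134387e-02,  3.88498942e-03, -3.95678107e-04]), 'eef_pos': array([0.44662918, 0.26778165, 0.30961516]), 'tool_rot': array([-3.14130091e+00,  2.00653475e-04,  1.57300082e+00]), 'wrist_force': array([ 0.28543409, -0.87566734,  0.0638098 ]), 'wrist_torque': array([ 0.00928695,  0.02413215, -0.02867966]), 'finger_force': 0.0, 'finger_gap': 0.00024159953956249516}
```

Emit:
arm_command([
  [[-0.71, 0.43, 0, 0, 0, 0, 255], [-0.71, 0.43, 0, 0, 0, 0, 255], [-0.71, 0.43, 0, 0, 0, 0, 255], [-0.7, 0.42, 0, 0, 0, 0, 255], [0, 0, 0.8, 0, 0, 0, 255], [0, 0, 0.8, 0, 0, 0, 255], [0, 0, 0.8, 0, 0, 0, 255], [0, 0, 0.8, 0, 0, 0, 255], [0, 0, 0.6, 0, 0, 0, 255], [0, 0, 0.2, 0, 0, 0, 255], [0, 0, 0, 0, 0, 0, 255], [0, 0, 0, 0, 0, 0, 255]],
])

```text
time: 3.68
eef_pos: [0.4985, 0.1831, 0.1906]
tool_rot: [3.141, -0.0, 1.572]
wrist_force: [-0.3, -0.4, 0.3]
finger_gap: 0.0001
finger_force: 0.0
```

```bash
python3 - <<'E'
from h import *
print(arm.get_obs()["eef_pos"],arm.get_obs()["wrist_force"])
p,_=eyes.camera("side"); q,_=eyes.camera("top")
W=np.zeros((400,800,3),np.uint8)
W[:,:400]=cv2.resize(q[165:220,205:260],(400,400),interpolation=2)
W[:,400:]=cv2.resize(p[130:230,205:305],(400,400),interpolation=2)
cv2.imwrite("pics/c1.png",W[...,::-1])
E
```

```text
[0.49845249 0.18311586 0.19057029] [-0.28026978 -0.4490669   0.30742446]
```

View pics/c1.png

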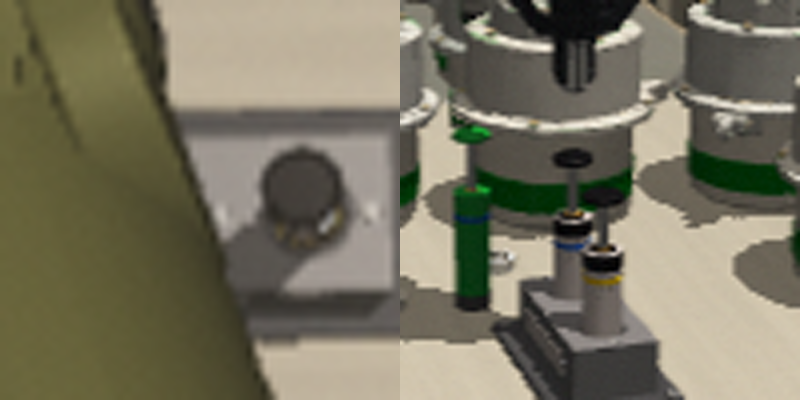

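The fingertips at about (575,88) in the crop line up laterally with the blue knob at (572,155). I'll check the vertical gap numerically.

```bash
python3 - <<'E'
from h import *
print(proj("side",[.4985,.1831,.1736]),proj("side",[.498,.183,.154]),proj("side",[.498,.113,.149]))
_,d=eyes.camera("side")
for v in range(140,153,2): print(v,[dep("side",u,v,d[v,u]).round(3).tolist() for u in(246,249,252)])
E
```

```text
[248.32542715 161.36377905] [248.12305744 167.91348694] [255.26060027 177.41959341]
140 [[0.49, 0.178, 0.238], [0.497, 0.172, 0.239], [0.507, 0.177, 0.238]]
142 [[0.491, 0.181, 0.232], [0.497, 0.171, 0.234], [0.507, 0.176, 0.232]]
144 [[0.49, 0.177, 0.227], [0.497, 0.173, 0.228], [0.507, 0.176, 0.226]]
146 [[0.491, 0.18, 0.22], [0.495, 0.165, 0.224], [0.508, 0.181, 0.219]]
148 [[0.489, 0.174, 0.216], [0.496, 0.167, 0.218], [0.507, 0.176, 0.215]]
150 [[0.49, 0.176, 0.21], [0.497, 0.171, 0.211], [0.578, 0.412, 0.137]]
152 [[0.489, 0.176, 0.204], [0.499, 0.178, 0.203], [0.579, 0.412, 0.13]]
```

```bash
python3 - <<'E'
from h import *
p,d=eyes.camera("side")
for v in range(151,166,1): print(v,[dep("side",u,v,d[v,u]).round(3).tolist()+p[v,u].tolist() for u in(244,247,249,251)])
cv2.imwrite("pics/c2.png",cv2.resize(p[120:190,215:285],(560,560),interpolation=2)[...,::-1])
E
```

```text
151 [[0.551, 0.414, 0.135, 104, 100, 91], [0.491, 0.173, 0.208, 85, 84, 78], [0.497, 0.17, 0.208, 43, 41, 40], [0.504, 0.174, 0.206, 92, 90, 83]]
152 [[0.549, 0.407, 0.134, 105, 100, 92], [0.491, 0.172, 0.205, 65, 64, 60], [0.498, 0.175, 0.204, 46, 46, 41], [0.575, 0.412, 0.131, 91, 86, 79]]
153 [[0.55, 0.411, 0.129, 106, 102, 92], [0.56, 0.408, 0.129, 108, 103, 93], [0.566, 0.405, 0.13, 109, 105, 95], [0.575, 0.411, 0.127, 111, 105, 96]]
154 [[0.55, 0.412, 0.125, 105, 100, 92], [0.56, 0.409, 0.126, 108, 104, 95], [0.568, 0.411, 0.124, 109, 105, 96], [0.574, 0.41, 0.124, 112, 106, 98]]
155 [[0.551, 0.415, 0.121, 106, 101, 93], [0.559, 0.406, 0.123, 106, 100, 92], [0.566, 0.404, 0.123, 110, 105, 96], [0.576, 0.415, 0.119, 113, 108, 99]]
156 [[0.548, 0.403, 0.121, 105, 101, 91], [0.561, 0.413, 0.117, 107, 101, 93], [0.566, 0.406, 0.119, 108, 106, 95], [0.576, 0.414, 0.116, 112, 107, 97]]
157 [[0.549, 0.408, 0.116, 105, 101, 91], [0.562, 0.414, 0.113, 107, 103, 94], [0.565, 0.403, 0.116, 109, 103, 95], [0.575, 0.412, 0.113, 113, 108, 97]]
158 [[0.55, 0.41, 0.112, 107, 103, 93], [0.56, 0
[... 449 characters left out ...]
 [0.56, 0.408, 0.101, 235, 230, 215], [0.565, 0.403, 0.102, 236, 231, 217], [0.573, 0.405, 0.101, 221, 213, 197]]
162 [[0.547, 0.399, 0.101, 177, 178, 156], [0.555, 0.392, 0.103, 166, 171, 147], [0.565, 0.401, 0.1, 151, 155, 133], [0.57, 0.396, 0.1, 120, 122, 106]]
163 [[0.547, 0.399, 0.098, 102, 100, 91], [0.555, 0.39, 0.1, 101, 98, 87], [0.563, 0.393, 0.098, 103, 99, 89], [0.572, 0.401, 0.095, 109, 103, 94]]
164 [[0.553, 0.419, 0.088, 87, 80, 72], [0.564, 0.42, 0.086, 84, 80, 71], [0.569, 0.416, 0.087, 89, 82, 75], [0.577, 0.417, 0.086, 86, 80, 72]]
165 [[0.55, 0.41, 0.087, 87, 83, 72], [0.564, 0.421, 0.083, 87, 83, 71], [0.569, 0.415, 0.084, 85, 80, 69], [0.576, 0.414, 0.084, 87, 82, 74]]
```

View pics/c2.png

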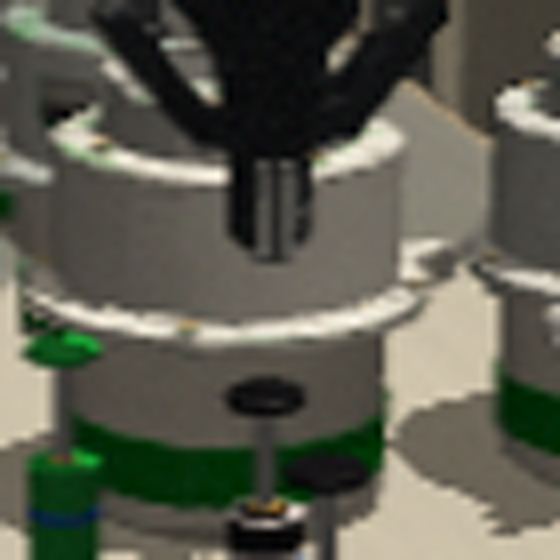

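The fingertips end at about crop (268,255), which depth puts at z≈0.20. That is about 30 mm higher than the nominal tip for this TCP, so I'll approach the knob under force watch.

Emit:
arm_command([
  [[0, 0, 0.3, 0, 0, 0, 255], [0, 0, 0.2, 0, 0, 0, 255], [0, 0, 0.04, 0, 0, 0, 255], [0, 0, 0.04, 0, 0, 0, 255], [0, 0, 0.04, 0, 0, 0, 255], [0, 0, 0.04, 0, 0, 0, 255], [0, 0, 0.04, 0, 0, 0, 255], [0, 0, 0.03, 0, 0, 0, 255], [0, 0, 0, 0, 0, 0, 255]],
])

```text
time: 4.63
eef_pos: [0.498, 0.183, 0.1678]
tool_rot: [-3.142, 0.0, 1.571]
wrist_force: [-0.2, -0.2, -0.4]
finger_gap: -0.0005
finger_force: 0.0
```

```bash
cat > k.py <<'E'
from h import *
import sys
o=arm.get_obs(); print(o["time"],o["eef_pos"].round(4),o["wrist_force"].round(2))
p,d=eyes.camera("side")
# highest knob-ish black surface and finger tip along a column band
for u in (246,248,250,253,256):
    print(u,[(v,round(float(dep("side",u,v,d[v,u])[1]),3),round(float(dep("side",u,v,d[v,u])[2]),3)) for v in range(150,186,2) if dep("side",u,v,d[v,u])[1]<.25])
E
python3 k.py
```

```text
4.6333 [0.498  0.183  0.1678] [-0.22 -0.19 -0.38]
246 [(150, 0.17, 0.212), (152, 0.174, 0.205), (154, 0.179, 0.197), (156, 0.175, 0.193), (158, 0.176, 0.186), (160, 0.176, 0.18), (168, 0.183, 0.154), (170, 0.175, 0.151), (172, 0.183, 0.142), (174, 0.182, 0.136), (176, 0.185, 0.129), (178, 0.183, 0.124), (180, 0.187, 0.116), (182, 0.183, 0.112), (184, 0.178, 0.107)]
248 [(150, 0.175, 0.21), (152, 0.176, 0.204), (154, 0.17, 0.2), (156, 0.174, 0.193), (158, 0.175, 0.186), (160, 0.169, 0.182), (168, 0.185, 0.153), (170, 0.17, 0.152), (172, 0.177, 0.144), (174, 0.176, 0.138), (176, 0.179, 0.131), (178, 0.18, 0.125), (180, 0.182, 0.118), (182, 0.182, 0.111), (184, 0.176, 0.108)]
250 [(150, 0.179, 0.208), (152, 0.169, 0.205), (154, 0.171, 0.199), (156, 0.172, 0.193), (158, 0.171, 0.187), (160, 0.171, 0.181), (164, -1.056, 0.582), (168, 0.179, 0.154), (170, 0.171, 0.151), (178, 0.121, 0.146), (184, 0.177, 0.107)]
253 [(178, 0.113, 0.148), (180, 0.104, 0.146)]
256 [(178, 0.11, 0.148), (180, 0.104, 0.145), (182, 0.112, 0.136), (184, 0.108, 0.131)]
```

Emit:
arm_command([
  [[0, 0, 0.2, 0, 0, 0, 255], [0, 0, 0.2, 0, 0, 0, 255], [0, 0, 0.1, 0, 0, 0, 255], [0, 0, 0.1, 0, 0, 0, 255], [0, 0, 0.05, 0, 0, 0, 255], [0, 0, 0.03, 0, 0, 0, 255], [0, 0, 0.03, 0, 0, 0, 255], [0, 0, 0.03, 0, 0, 0, 255], [0, 0, 0, 0, 0, 0, 255]],
])

```text
time: 5.43
eef_pos: [0.4981, 0.183, 0.1457]
tool_rot: [3.141, -0.0, 1.571]
wrist_force: [-0.1, 0.5, 0.6]
finger_gap: 0.0
finger_force: 0.0
```

```bash
python3 k.py
```

```text
5.4333 [0.4981 0.183  0.1457] [-0.08  0.51  0.59]
246 [(150, 0.172, 0.211), (152, 0.172, 0.205), (154, 0.174, 0.199), (156, 0.179, 0.191), (158, 0.173, 0.187), (160, 0.179, 0.179), (162, 0.175, 0.175), (164, 0.174, 0.169), (166, 0.175, 0.163), (168, 0.175, 0.157), (170, 0.17, 0.153), (172, 0.184, 0.142), (174, 0.184, 0.136), (176, 0.186, 0.129), (178, 0.184, 0.124), (180, 0.182, 0.118), (182, 0.18, 0.113), (184, 0.18, 0.106)]
248 [(150, 0.192, 0.205), (152, 0.186, 0.201), (154, 0.184, 0.195), (156, 0.171, 0.193), (158, 0.173, 0.187), (160, 0.174, 0.181), (162, 0.169, 0.176), (164, 0.173, 0.169), (166, 0.173, 0.163), (168, 0.189, 0.152), (170, 0.176, 0.15), (172, 0.181, 0.142), (174, 0.179, 0.137), (176, 0.186, 0.129), (178, 0.182, 0.124), (180, 0.182, 0.118), (182, 0.176, 0.114), (184, 0.171, 0.109)]
250 [(150, 0.166, 0.212), (152, 0.171, 0.205), (154, 0.168, 0.2), (156, 0.174, 0.192), (158, 0.17, 0.187), (160, 0.174, 0.18), (162, 0.173, 0.175), (164, 0.171, 0.169), (166, 0.173, 0.163), (168, 0.186, 0.152), (170, 0.172, 0.151), (178, 0.114, 0.148), (184, 0.172, 0.108)]
253 [(150, 0.173, 0.209), (152, 0.168, 0.205), (154, 0.172, 0.198), (178, 0.109, 0.15), (180, 0.106, 0.145)]
256 [(150, 0.177, 0.208), (152, 0.173, 0.203), (178, 0.109, 0.148), (180, 0.096, 0.148), (182, 0.109, 0.137), (184, 0.108, 0.132)]
```

Emit:
arm_command([
  [[0, 0, 0.03, 0, 0, 0, 255], [0, 0, 0.03, 0, 0, 0, 255], [0, 0, 0.03, 0, 0, 0, 255], [0, 0, 0.03, 0, 0, 0, 255], [0, 0, 0.03, 0, 0, 0, 255], [0, 0, 0.03, 0, 0, 0, 255], [0, 0, 0.02, 0, 0, 0, 255], [0, 0, 0.02, 0, 0, 0, 255]],
])

```text
time: 6.15
eef_pos: [0.4983, 0.183, 0.1393]
tool_rot: [3.141, -0.0, 1.571]
wrist_force: [-0.8, -1.1, 3.0]
finger_gap: -0.0002
finger_force: 1.6
```

Emit:
arm_command([
  [[0, 0, 0.03, 0, 0, 0, 255], [0, 0, 0.03, 0, 0, 0, 255], [0, 0, 0.03, 0, 0, 0, 255], [0, 0, 0.03, 0, 0, 0, 255], [0, 0, 0, 0, 0, 0, 255]],
])

```text
time: 6.57
eef_pos: [0.498, 0.183, 0.1353]
tool_rot: [-3.142, 0.0, 1.571]
wrist_force: [-0.8, -0.3, 2.1]
finger_gap: 0.0
finger_force: 1.0
```

```bash
cat > s.py <<'E'
from h import *
o=arm.get_obs(); print(o["time"],o["eef_pos"].round(4),o["wrist_force"].round(2))
p,d=eyes.camera("side")
P=np.array([[dep("side",u,v,d[v,u]) for u in range(232,275)] for v in range(158,205)])
g=p[158:205,232:275].astype(int)
dark=(g.max(2)<75)
for nm,yc in(("blue",.183),("yellow",.113)):
    # wide rows = knob disc: columns outside finger width
    k=(abs(P[...,1]-yc)<.022)&(P[...,2]>.105)&(abs(P[...,0]-.498)<.03)
    print(nm,[(158+i,int(r.sum()),round(float(np.median(P[i][r][:,2])),4)) for i,r in enumerate(k) if r.sum()>3])
E
python3 s.py
```

```text
6.5667 [0.498  0.183  0.1353] [-0.84 -0.32  2.13]
blue [(158, 11, 0.188), (159, 10, 0.1834), (160, 10, 0.1798), (161, 10, 0.1773), (162, 10, 0.1742), (163, 10, 0.1712), (164, 10, 0.1688), (165, 10, 0.1663), (166, 10, 0.1632), (167, 10, 0.1602), (168, 10, 0.1558), (169, 7, 0.1544), (170, 8, 0.1515), (171, 10, 0.1471), (172, 10, 0.1444), (173, 10, 0.1436), (174, 4, 0.1402), (182, 5, 0.1113), (183, 9, 0.1093), (184, 9, 0.1075), (185, 6, 0.106)]
yellow [(177, 9, 0.1485), (178, 11, 0.1487), (179, 11, 0.1463), (180, 10, 0.1457), (181, 5, 0.1439), (191, 9, 0.1083), (192, 10, 0.1075), (193, 9, 0.106), (194, 7, 0.1056)]
```

Emit:
arm_command([
  [[0, 0, 0.03, 0, 0, 0, 255], [0, 0, 0.03, 0, 0, 0, 255], [0, 0, 0.03, 0, 0, 0, 255], [0, 0, 0.03, 0, 0, 0, 255], [0, 0, 0.03, 0, 0, 0, 255], [0, 0, 0.03, 0, 0, 0, 255], [0, 0, 0.03, 0, 0, 0, 255], [0, 0, 0.03, 0, 0, 0, 255], [0, 0, 0.02, 0, 0, 0, 255]],
])

```text
time: 7.37
eef_pos: [0.4981, 0.183, 0.1276]
tool_rot: [3.141, -0.0, 1.571]
wrist_force: [-0.5, -0.4, 2.3]
finger_gap: -0.0004
finger_force: 1.5
```

Emit:
arm_command([
  [[0, 0, 0.02, 0, 0, 0, 255], [0, 0, 0.02, 0, 0, 0, 255], [0, 0, 0.02, 0, 0, 0, 255], [0, 0, 0.02, 0, 0, 0, 255], [0, 0, 0.02, 0, 0, 0, 255]],
])

```text
time: 7.78
eef_pos: [0.4981, 0.183, 0.1247]
tool_rot: [3.141, -0.0, 1.571]
wrist_force: [-0.5, -0.4, 3.7]
finger_gap: -0.0001
finger_force: 1.6
```

Emit:
arm_command([
  [[0, 0, 0.02, 0, 0, 0, 255], [0, 0, 0.02, 0, 0, 0, 255], [0, 0, 0.02, 0, 0, 0, 255], [0, 0, 0.02, 0, 0, 0, 255]],
])

```text
time: 8.12
eef_pos: [0.4981, 0.183, 0.1223]
tool_rot: [3.141, -0.0, 1.571]
wrist_force: [-0.2, -0.4, 3.3]
finger_gap: 0.0003
finger_force: 1.6
```

Emit:
arm_command([
  [[0, 0, 0.02, 0, 0, 0, 255], [0, 0, 0.02, 0, 0, 0, 255], [0, 0, 0.02, 0, 0, 0, 255]],
])

```text
time: 8.37
eef_pos: [0.4981, 0.183, 0.1205]
tool_rot: [3.142, -0.0, 1.571]
wrist_force: [0.7, 0.7, 2.8]
finger_gap: -0.0002
finger_force: 1.6
```

Emit:
arm_command([
  [[0, 0, 0.02, 0, 0, 0, 255], [0, 0, 0.02, 0, 0, 0, 255], [0, 0, 0.02, 0, 0, 0, 255], [0, 0, 0.02, 0, 0, 0, 255]],
])

```text
time: 8.7
eef_pos: [0.4981, 0.183, 0.1181]
tool_rot: [3.141, -0.0, 1.571]
wrist_force: [0.3, 0.6, 3.7]
finger_gap: -0.0001
finger_force: 1.6
```

Emit:
arm_command([
  [[0, 0, 0.02, 0, 0, 0, 255], [0, 0, 0.02, 0, 0, 0, 255], [0, 0, 0.02, 0, 0, 0, 255]],
])

```text
time: 8.95
eef_pos: [0.4981, 0.183, 0.1163]
tool_rot: [3.142, -0.0, 1.571]
wrist_force: [0.1, 0.7, 3.2]
finger_gap: -0.0001
finger_force: 1.6
```

Emit:
arm_command([
  [[0, 0, 0.02, 0, 0, 0, 255], [0, 0, 0.02, 0, 0, 0, 255], [0, 0, 0.02, 0, 0, 0, 255], [0, 0, 0.02, 0, 0, 0, 255]],
])

```text
time: 9.28
eef_pos: [0.4981, 0.183, 0.1139]
tool_rot: [3.142, -0.0, 1.571]
wrist_force: [-0.3, 0.2, 2.6]
finger_gap: -0.0001
finger_force: 1.6
```

Emit:
arm_command([
  [[0, 0, 0.02, 0, 0, 0, 255], [0, 0, 0.02, 0, 0, 0, 255], [0, 0, 0.02, 0, 0, 0, 255], [0, 0, 0.02, 0, 0, 0, 255]],
])

```text
time: 9.62
eef_pos: [0.4981, 0.183, 0.1115]
tool_rot: [3.141, -0.0, 1.571]
wrist_force: [0.6, 0.1, 2.0]
finger_gap: -0.0002
finger_force: 1.6
```

```bash
python3 s.py
```

```text
9.6167 [0.4981 0.183  0.1115] [0.62 0.11 1.99]
blue [(158, 17, 0.1867), (159, 17, 0.1816), (160, 20, 0.1798), (161, 20, 0.1767), (162, 20, 0.175), (163, 19, 0.1722), (164, 19, 0.1694), (165, 15, 0.1677), (166, 10, 0.1632), (167, 10, 0.1596), (168, 10, 0.1566), (169, 10, 0.1536), (170, 10, 0.1504), (171, 10, 0.148), (172, 10, 0.1452), (173, 10, 0.1423), (174, 10, 0.1381), (175, 10, 0.137), (176, 10, 0.1321), (177, 7, 0.1295), (178, 6, 0.1271), (179, 7, 0.1223), (180, 8, 0.1212), (181, 9, 0.118), (182, 5, 0.1117), (183, 9, 0.1075), (184, 10, 0.1076), (185, 5, 0.1063)]
yellow [(177, 9, 0.1482), (178, 11, 0.1482), (179, 11, 0.1468), (180, 10, 0.146), (181, 5, 0.1431), (191, 9, 0.109), (192, 9, 0.1075), (193, 9, 0.1063)]
```

Emit:
arm_command([
  [[0, 0, 0.02, 0, 0, 0, 255], [0, 0, 0.02, 0, 0, 0, 255], [0, 0, 0.02, 0, 0, 0, 255], [0, 0, 0.02, 0, 0, 0, 255], [0, 0, 0.02, 0, 0, 0, 255], [0, 0, 0.02, 0, 0, 0, 255], [0, 0, 0.02, 0, 0, 0, 255], [0, 0, 0.02, 0, 0, 0, 255]],
])

```text
time: 10.33
eef_pos: [0.4981, 0.183, 0.1067]
tool_rot: [3.142, -0.0, 1.571]
wrist_force: [0.3, -0.4, 3.8]
finger_gap: 0.0
finger_force: 1.6
```

Emit:
arm_command([
  [[0, 0, 0.02, 0, 0, 0, 255], [0, 0, 0.02, 0, 0, 0, 255], [0, 0, 0.02, 0, 0, 0, 255], [0, 0, 0.02, 0, 0, 0, 255]],
])

```text
time: 10.67
eef_pos: [0.4995, 0.1835, 0.1065]
tool_rot: [3.139, -0.002, 1.571]
wrist_force: [-1.7, -0.7, 16.1]
finger_gap: -0.0002
finger_force: 8.0
```

Blue ran freely and is against its solid stop (16 N). Lifting and moving to yellow.

Emit:
arm_command([
  [[0, 0, -0.1, 0, 0, 0, 255], [0, 0, -0.5, 0, 0, 0, 255], [0, 0, -0.8, 0, 0, 0, 255], [0, 0, -0.8, 0, 0, 0, 255], [-0.6, 0, 0, 0, 0, 0, 255], [-0.6, 0, 0, 0, 0, 0, 255], [-0.6, 0, 0, 0, 0, 0, 255], [-0.52, 0, 0, 0, 0, 0, 255], [0, 0, 0.3, 0, 0, 0, 255], [0, 0, 0.3, 0, 0, 0, 255], [0, 0, 0.1, 0, 0, 0, 255], [0, 0, 0, 0, 0, 0, 255]],
])

```text
time: 11.67
eef_pos: [0.4966, 0.1144, 0.1473]
tool_rot: [-3.138, 0.001, 1.573]
wrist_force: [-0.2, 0.3, -0.2]
finger_gap: -0.0001
finger_force: 0.0
```

```bash
python3 s.py; python3 - <<'E'
from h import *
p,_=eyes.camera("side"); q,_=eyes.camera("top")
W=np.zeros((400,800,3),np.uint8)
W[:,:400]=cv2.resize(q[165:220,205:260],(400,400),interpolation=2)
W[:,400:]=cv2.resize(p[130:210,215:295],(400,400),interpolation=2)
cv2.imwrite("pics/c3.png",W[...,::-1])
E
```

```text
11.6667 [0.4966 0.1144 0.1473] [-0.19  0.26 -0.18]
blue [(179, 5, 0.117), (180, 8, 0.1177), (181, 10, 0.1167), (182, 10, 0.1151), (183, 9, 0.1121), (184, 10, 0.1071), (185, 5, 0.1069)]
yellow [(158, 20, 0.2069), (159, 19, 0.2048), (160, 16, 0.2024), (161, 12, 0.1998), (162, 11, 0.1961), (163, 11, 0.1927), (164, 11, 0.1905), (165, 11, 0.1882), (166, 11, 0.1844), (167, 11, 0.1814), (168, 11, 0.179), (169, 11, 0.1758), (170, 11, 0.1735), (171, 11, 0.1705), (172, 9, 0.1675), (173, 7, 0.1654), (174, 6, 0.162), (177, 9, 0.1483), (178, 11, 0.1477), (179, 11, 0.1467), (180, 10, 0.146), (181, 5, 0.1433), (191, 9, 0.108), (192, 10, 0.1079), (193, 8, 0.1074)]
```

View pics/c3.png

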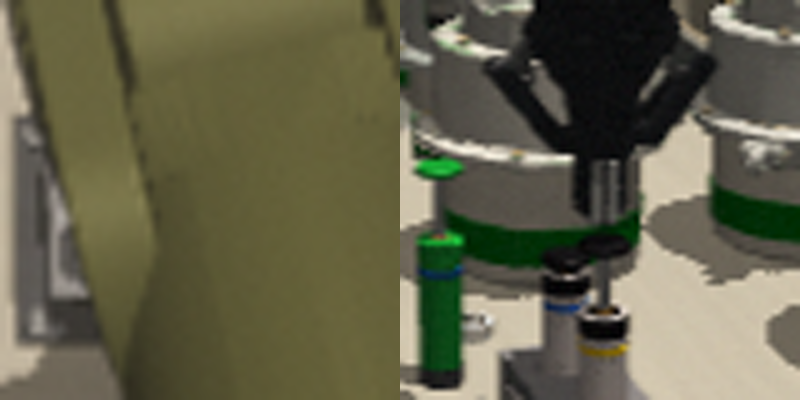

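The blue knob at (565,260) sits fully down, and the fingers at (600,215) are over the yellow knob at (603,240).

Emit:
arm_command([
  [[0, 0.05, 0.1, 0, 0, 0, 255], [0, 0, 0.1, 0, 0, 0, 255], [0, 0, 0.05, 0, 0, 0, 255], [0, 0, 0.04, 0, 0, 0, 255], [0, 0, 0.04, 0, 0, 0, 255], [0, 0, 0.03, 0, 0, 0, 255], [0, 0, 0.03, 0, 0, 0, 255], [0, 0, 0.03, 0, 0, 0, 255], [0, 0, 0.03, 0, 0, 0, 255], [0, 0, 0.03, 0, 0, 0, 255]],
])

```text
time: 12.65
eef_pos: [0.4999, 0.1135, 0.1353]
tool_rot: [3.141, -0.0, 1.571]
wrist_force: [-0.1, 0.1, 2.2]
finger_gap: 0.0
finger_force: 1.6
```

Emit:
arm_command([
  [[0, 0, 0.03, 0, 0, 0, 255], [0, 0, 0.03, 0, 0, 0, 255], [0, 0, 0.03, 0, 0, 0, 255], [0, 0, 0.03, 0, 0, 0, 255], [0, 0, 0.02, 0, 0, 0, 255]],
])

```text
time: 13.07
eef_pos: [0.4997, 0.1134, 0.1306]
tool_rot: [3.141, -0.0, 1.571]
wrist_force: [-0.5, 0.0, 2.9]
finger_gap: -0.0001
finger_force: 1.5
```

Emit:
arm_command([
  [[0, 0, 0.02, 0, 0, 0, 255], [0, 0, 0.02, 0, 0, 0, 255], [0, 0, 0.02, 0, 0, 0, 255], [0, 0, 0.02, 0, 0, 0, 255], [0, 0, 0.02, 0, 0, 0, 255], [0, 0, 0.02, 0, 0, 0, 255]],
])

```text
time: 13.57
eef_pos: [0.4996, 0.1134, 0.1271]
tool_rot: [3.141, -0.0, 1.571]
wrist_force: [0.6, 0.7, 2.6]
finger_gap: 0.0
finger_force: 1.6
```

Emit:
arm_command([
  [[0, 0, 0.02, 0, 0, 0, 255], [0, 0, 0.02, 0, 0, 0, 255], [0, 0, 0.02, 0, 0, 0, 255]],
])

```text
time: 13.82
eef_pos: [0.4996, 0.1134, 0.1253]
tool_rot: [3.141, -0.0, 1.571]
wrist_force: [-0.3, 0.0, 2.5]
finger_gap: -0.0002
finger_force: 1.6
```

Emit:
arm_command([
  [[0, 0, 0.02, 0, 0, 0, 255], [0, 0, 0.02, 0, 0, 0, 255], [0, 0, 0.02, 0, 0, 0, 255]],
])

```text
time: 14.07
eef_pos: [0.4996, 0.1134, 0.1235]
tool_rot: [3.141, -0.0, 1.571]
wrist_force: [-0.4, -0.7, 3.7]
finger_gap: -0.0001
finger_force: 1.6
```

Emit:
arm_command([
  [[0, 0, 0.02, 0, 0, 0, 255], [0, 0, 0.02, 0, 0, 0, 255]],
])

```text
time: 14.23
eef_pos: [0.4997, 0.1134, 0.1224]
tool_rot: [3.141, -0.0, 1.571]
wrist_force: [-0.0, -0.3, 2.7]
finger_gap: -0.0001
finger_force: 2.0
```

Emit:
arm_command([
  [[0, 0, 0.02, 0, 0, 0, 255], [0, 0, 0.02, 0, 0, 0, 255]],
])

```text
time: 14.4
eef_pos: [0.4998, 0.1134, 0.1214]
tool_rot: [3.141, -0.0, 1.571]
wrist_force: [-0.3, 0.2, 5.6]
finger_gap: 0.0003
finger_force: 2.8
```

Resistance on yellow is climbing (pad force 1.6→2.8, wrist 5.6 N) at about 23 mm, so I stop there. Lifting off and opening.

Emit:
arm_command([
  [[0, 0, -0.1, 0, 0, 0, 255], [0, 0, -0.5, 0, 0, 0, 255], [0, 0, -0.8, 0, 0, 0, 255], [0, 0, -0.8, 0, 0, 0, 255], [0, 0, -0.8, 0, 0, 0, 0], [0, 0, 0, 0, 0, 0, 0], [0, 0, 0, 0, 0, 0, 0], [0, 0, 0, 0, 0, 0, 0], [0, 0, 0, 0, 0, 0, 0]],
])

```text
time: 15.15
eef_pos: [0.4986, 0.1131, 0.2096]
tool_rot: [-3.139, 0.001, 1.571]
wrist_force: [-0.3, -0.5, 0.2]
finger_gap: 0.061
finger_force: 0.0
```

```bash
python3 - <<'E'
from h import *
print(arm.get_obs()["eef_pos"])
p,d=eyes.camera("side")
cv2.imwrite("pics/c4.png",cv2.resize(p[100:210,205:315],(550,550),interpolation=2)[...,::-1])
P=np.array([[dep("side",u,v,d[v,u]) for u in range(205,315)] for v in range(100,215)])
k=(abs(P[...,1]-.113)<.03)&(abs(P[...,0]-.5)<.08)&(P[...,2]>.1)
for i in range(0,115,2):
    r=k[i]
    if r.sum()>2: print(100+i,np.flatnonzero(r).min()+205,np.flatnonzero(r).max()+205,int(r.sum()),P[i][r].mean(0).round(3),P[i][r][:,0].min().round(3),P[i][r][:,0].max().round(3))
E
```

```text
[0.49857436 0.11312182 0.20956891]
100 242 270 16 [0.485 0.092 0.366] 0.46 0.53
102 242 270 13 [0.481 0.093 0.361] 0.458 0.53
104 242 270 13 [0.48  0.094 0.355] 0.46 0.53
106 242 270 12 [0.482 0.096 0.35 ] 0.459 0.533
108 242 270 29 [0.495 0.103 0.342] 0.459 0.534
110 241 270 28 [0.491 0.102 0.338] 0.458 0.532
112 240 280 41 [0.506 0.105 0.331] 0.456 0.56
114 230 281 52 [0.494 0.104 0.327] 0.429 0.563
116 230 281 51 [0.493 0.102 0.322] 0.429 0.563
118 230 281 45 [0.493 0.102 0.317] 0.429 0.563
120 230 280 40 [0.491 0.102 0.312] 0.43 0.56
122 231 280 39 [0.496 0.104 0.305] 0.431 0.562
124 231 280 41 [0.496 0.105 0.3  ] 0.431 0.561
126 231 279 43 [0.493 0.105 0.295] 0.432 0.559
128 231 279 31 [0.494 0.106 0.289] 0.433 0.56
130 232 279 31 [0.498 0.106 0.284] 0.434 0.56
132 232 278 28 [0.492 0.107 0.278] 0.435 0.556
134 233 275 24 [0.486 0.104 0.274] 0.435 0.55
136 235 272 19 [0.486 0.105 0.268] 0.438 0.542
138 239 271 13 [0.497 0.107 0.262] 0.452 0.539
140 239 271 14 [0.495 0.107 0.256] 0.453 0.539
142 239 271 14 [0.494 0.107 0.251] 0.452 0.539
144 239 271 14 [0.494 0.107 0.246] 0.452 0.538
146 239 271 14 [0.495 0.107 0.24 ] 0.452 0.541
148 240 269 11 [0.491 0.107 0.235] 0.454 0.534
150 241 269 9 [0.492 0.107 0.229] 0.458 0.533
182 253 257 5 [0.5   0.122 0.132] 0.494 0.506
184 250 260 11 [0.496 0.109 0.132] 0.484 0.51
186 251 259 9 [0.494 0.101 0.128] 0.485 0.505
188 254 256 3 [0.497 0.11  0.119] 0.494 0.498
190 254 256 3 [0.497 0.111 0.113] 0.493 0.5
192 250 259 10 [0.495 0.109 0.108] 0.484 0.507
194 250 260 11 [0.495 0.104 0.104] 0.484 0.511
```

View pics/c4.png

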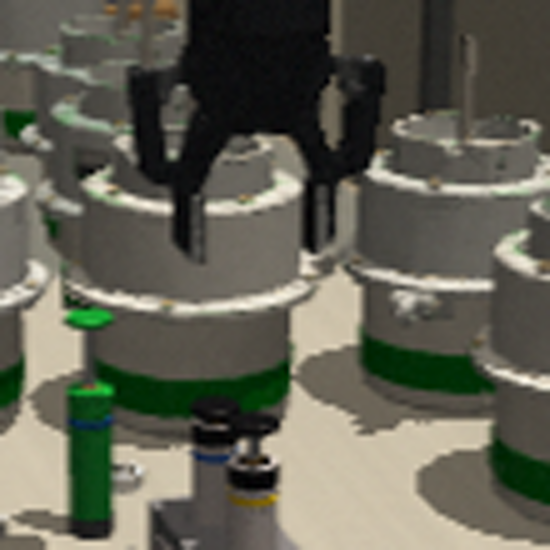

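The open fingers straddle the yellow cylinder: tips at crop (190,260) and (320,245), knob at (253,425). The knob face is at z≈0.134. Descending to grasp.

Emit:
arm_command([
  [[0, 0, 0.6, 0, 0, 0, 0], [0, 0, 0.7, 0, 0, 0, 0], [0, 0, 0.7, 0, 0, 0, 0], [0, 0, 0.7, 0, 0, 0, 0], [0, 0, 0.7, 0, 0, 0, 0], [0, 0, 0.6, 0, 0, 0, 0], [0, 0, 0.4, 0, 0, 0, 0], [0, 0, 0.2, 0, 0, 0, 0], [0, 0, 0.1, 0, 0, 0, 0], [0, 0, 0, 0, 0, 0, 0], [0, 0, 0, 0, 0, 0, 0]],
], grip_force=30)

```text
time: 16.12
eef_pos: [0.5002, 0.1135, 0.0709]
tool_rot: [3.14, -0.0, 1.571]
wrist_force: [-0.1, 0.2, -0.2]
finger_gap: 0.0854
finger_force: 0.0
```

```bash
python3 - <<'E'
from h import *
o=arm.get_obs();print(o["eef_pos"],o["wrist_force"],o["finger_gap"])
p,d=eyes.camera("side")
cv2.imwrite("pics/c5.png",cv2.resize(p[130:230,205:305],(500,500),interpolation=2)[...,::-1])
E
```

```text
[0.50023876 0.11353715 0.07086315] [-0.13212754  0.18962514 -0.22986872] 0.08536055063621258
```

View pics/c5.png

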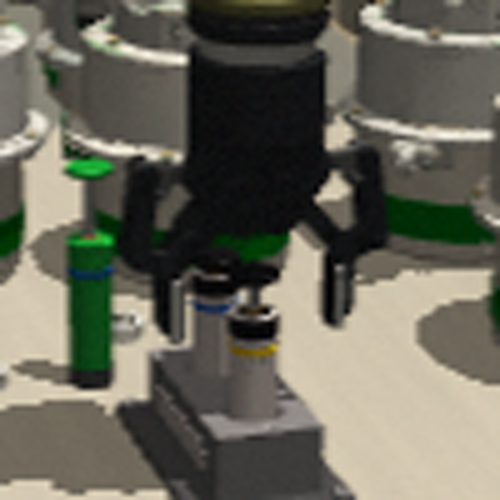

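Both fingers stand clear either side of the yellow barrel (tips at (175,340) and (338,325)), and the body clears the knob at (255,270). Lowering 5 mm and closing.

Emit:
arm_command([
  [[0, 0, 0.1, 0, 0, 0, 0], [0, 0, 0.07, 0, 0, 0, 0], [0, 0, 0, 0, 0, 0, 255], [0, 0, 0, 0, 0, 0, 255], [0, 0, 0, 0, 0, 0, 255], [0, 0, 0, 0, 0, 0, 255], [0, 0, 0, 0, 0, 0, 255], [0, 0, 0, 0, 0, 0, 255], [0, 0, 0, 0, 0, 0, 255], [0, 0, 0, 0, 0, 0, 255], [0, 0, 0, 0, 0, 0, 255], [0, 0, 0, 0, 0, 0, 255]],
], grip_force=35)

```text
time: 17.17
eef_pos: [0.4999, 0.1134, 0.0653]
tool_rot: [3.141, -0.0, 1.571]
wrist_force: [0.3, 0.3, 1.3]
finger_gap: 0.0273
finger_force: 34.6
```

Emit:
arm_command([
  [[0, 0, -0.1, 0, 0, 0, 255], [0, 0, -0.2, 0, 0, 0, 255], [0, 0, -0.3, 0, 0, 0, 255], [0, 0, -0.4, 0, 0, 0, 255], [0, 0, -0.5, 0, 0, 0, 255], [0, 0, -0.5, 0, 0, 0, 255], [0, 0, -0.5, 0, 0, 0, 255], [0, 0, -0.4, 0, 0, 0, 255], [0, 0, -0.3, 0, 0, 0, 255], [0, 0, -0.1, 0, 0, 0, 255]],
])

```text
time: 18.0
eef_pos: [0.5003, 0.1136, 0.1661]
tool_rot: [3.139, -0.001, 1.571]
wrist_force: [0.6, -0.2, -3.0]
finger_gap: 0.0279
finger_force: 34.9
```

```bash
python3 - <<'E'
from h import *
o=arm.get_obs();print(o["eef_pos"],o["wrist_force"],o["finger_gap"],o["finger_force"])
p,d=eyes.camera("top")
hsv=cv2.cvtColor(p,cv2.COLOR_RGB2HSV)
m=(((hsv[...,0]<8)|(hsv[...,0]>172))&(hsv[...,1]>150)&(hsv[...,2]>60)).astype(np.uint8)
n,l,st,c=cv2.connectedComponentsWithStats(m)
for i in range(1,n):
    if st[i,4]>150:
        cn=cv2.findContours((l==i).astype(np.uint8),0,2)[0][0][:,0,:].astype(float)
        q=np.array([onz("top",u,v,.052)[:2] for u,v in cn]).astype(np.float32); print(st[i],cv2.minAreaRect(q*1000))
        vs,us=np.nonzero(l==i); P=np.array([dep("top",u,v,d[v,u]) for u,v in zip(us,vs)])
        for lo,hi in((-.004,.012),(.045,.06)):
            k=(P[:,2]>lo)&(P[:,2]<hi); print(lo,k.sum(),P[k].mean(0),cv2.minAreaRect((P[k,:2]*1000).astype(np.float32)))
p,d=eyes.camera("side")
cv2.imwrite("pics/c6.png",cv2.resize(p[100:280,195:335],(560,600),interpolation=2)[...,::-1])
E
```

```text
[0.50031743 0.11363212 0.16608797] [ 0.59541724 -0.24463889 -3.0144852 ] 0.027853566802066736 34.89363547414541
[311 204  42  35 809] ((422.3168029785156, -129.0605010986328), (105.93255615234375, 75.97371673583984), 70.5419692993164)
-0.004 508 [ 0.42123645 -0.13139915  0.00355835] ((417.81689453125, -130.99044799804688), (81.41031646728516, 63.84800338745117), 71.29116821289062)
0.045 271 [ 0.42362874 -0.12880462  0.05190529] ((422.7513732910156, -129.5623779296875), (105.70948791503906, 75.66019439697266), 71.1455307006836)
[340 258  29  25 381] ((284.4893798828125, -191.37673950195312), (52.48480987548828, 74.268310546875), 19.04169273376465)
-0.004 245 [ 0.28030047 -0.19771561  0.00281931] ((280.4748229980469, -198.0310821533203), (36.854061126708984, 58.182010650634766), 19.224897384643555)
0.045 0 [nan nan nan] ((0.0, 0.0), (0.0, 0.0), 0.0)
[  9 358  27  26 260] ((-19.441200256347656, 763.0181274414062), (25.554494857788086, 105.14376068115234), 47.5963249206543)
-0.004 88 [-0.02022614  0.77262813  0.0073151 ] ((-33.528785705566406, 781.026123046875), (23.368711471557617, 83.32262420654297), 61.54104232788086)
0.045 0 [nan nan nan] ((0.0, 0.0), (0.0, 0.0), 0.0)<stdin>:13: RuntimeWarning: Mean of empty slice.
  ret = um.true_divide(
```

View pics/c6.png

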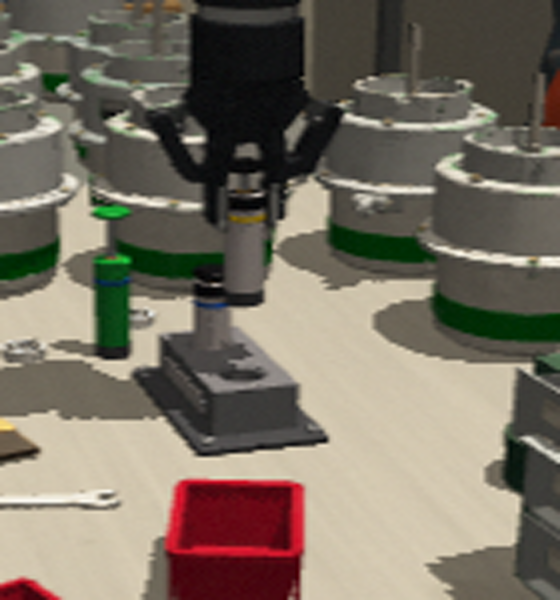

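The yellow cylinder hangs upright at crop (245,250), clear of the rack, and the blue one stays put. The red box mouth is at (237,515).

Emit:
arm_command([
  [[-0.4, -0.1, 0, 0, 0, 0, 255], [-0.7, -0.2, 0, 0, 0, 0, 255], [-0.8, -0.24, 0, 0, 0, 0, 255], [-0.8, -0.24, 0, 0, 0, 0, 255], [-0.8, -0.24, 0, 0, 0, 0, 255], [-0.8, -0.24, 0, 0, 0, 0, 255], [-0.8, -0.24, 0, 0, 0, 0, 255], [-0.8, -0.24, 0, 0, 0, 0, 255], [-0.8, -0.24, 0, 0, 0, 0, 255], [-0.7, -0.24, 0, 0, 0, 0, 255], [-0.4, -0.13, 0, 0, 0, 0, 255], [-0.1, -0.1, 0, 0, 0, 0, 255]],
])

```text
time: 19.1
eef_pos: [0.4241, -0.1269, 0.1631]
tool_rot: [-3.14, 0.0, 1.566]
wrist_force: [0.6, -0.2, -2.0]
finger_gap: 0.0277
finger_force: 34.9
```

Emit:
arm_command([
  [[0, 0, 0.3, 0, 0, 0, 255], [0, 0, 0.4, 0, 0, 0, 255], [0, 0, 0.4, 0, 0, 0, 255], [0, 0, 0.3, 0, 0, 0, 255], [0, 0, 0.1, 0, 0, 0, 255], [0, 0, 0, 0, 0, 0, 255], [0, 0, 0, 0, 0, 0, 255], [0, 0, 0, 0, 0, 0, 255]],
])

```text
time: 19.77
eef_pos: [0.4267, -0.1235, 0.1195]
tool_rot: [3.141, 0.0, 1.571]
wrist_force: [-0.5, -0.2, -1.8]
finger_gap: 0.0278
finger_force: 34.8
```

```bash
python3 - <<'E'
from h import *
o=arm.get_obs();print(o["eef_pos"],o["wrist_force"],o["finger_gap"],o["finger_force"])
p,d=eyes.camera("side")
cv2.imwrite("pics/c7.png",cv2.resize(p[160:300,195:315],(480,560),interpolation=2)[...,::-1])
E
```

```text
[ 0.42668097 -0.12352632  0.11948047] [-0.49748742 -0.17009342 -1.7902265 ] 0.027804036836106397 34.844781048595905
```

View pics/c7.png

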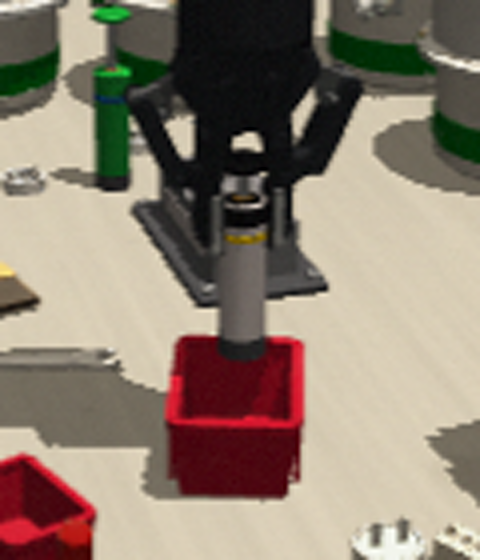

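The cylinder foot at (243,350) is over the box mouth (237,385). Trimming a few mm and lowering.

Emit:
arm_command([
  [[-0.18, -0.1, 0, 0, 0, 0, 255], [0, 0, 0.3, 0, 0, 0, 255], [0, 0, 0.4, 0, 0, 0, 255], [0, 0, 0.4, 0, 0, 0, 255], [0, 0, 0.4, 0, 0, 0, 255], [0, 0, 0.3, 0, 0, 0, 255], [0, 0, 0.15, 0, 0, 0, 255], [0, 0, 0.03, 0, 0, 0, 255], [0, 0, 0, 0, 0, 0, 255], [0, 0, 0, 0, 0, 0, 255]],
])

```text
time: 20.65
eef_pos: [0.4237, -0.1292, 0.0601]
tool_rot: [3.141, 0.0, 1.571]
wrist_force: [-0.2, 0.1, -2.6]
finger_gap: 0.0278
finger_force: 34.9
```

Emit:
arm_command([
  [[0, 0, 0.03, 0, 0, 0, 255], [0, 0, 0.02, 0, 0, 0, 255], [0, 0, 0, 0, 0, 0, 255], [0, 0, 0, 0, 0, 0, 255]],
])

```text
time: 20.98
eef_pos: [0.4233, -0.129, 0.0583]
tool_rot: [3.141, -0.0, 1.571]
wrist_force: [0.4, -0.4, -2.8]
finger_gap: 0.0277
finger_force: 34.9
```

Emit:
arm_command([
  [[0, 0, 0.02, 0, 0, 0, 255], [0, 0, 0.02, 0, 0, 0, 255], [0, 0, 0.02, 0, 0, 0, 255], [0, 0, 0, 0, 0, 0, 255]],
])

```text
time: 21.32
eef_pos: [0.4232, -0.129, 0.0563]
tool_rot: [3.141, -0.0, 1.571]
wrist_force: [0.5, -0.3, -1.5]
finger_gap: 0.0278
finger_force: 34.9
```

Emit:
arm_command([
  [[0, 0, 0.02, 0, 0, 0, 255], [0, 0, 0.02, 0, 0, 0, 255], [0, 0, 0, 0, 0, 0, 255]],
])

```text
time: 21.57
eef_pos: [0.4235, -0.1291, 0.0562]
tool_rot: [3.141, -0.001, 1.571]
wrist_force: [-2.6, 0.4, 9.0]
finger_gap: 0.0279
finger_force: 35.8
```

Seated on the box floor. Relaxing, then opening and lifting.

Emit:
arm_command([
  [[0, 0, -0.03, 0, 0, 0, 255], [0, 0, 0, 0, 0, 0, 150], [0, 0, 0, 0, 0, 0, 120], [0, 0, 0, 0, 0, 0, 80], [0, 0, 0, 0, 0, 0, 40], [0, 0, 0, 0, 0, 0, 0], [0, 0, 0, 0, 0, 0, 0], [0, 0, 0, 0, 0, 0, 0], [0, 0, -0.1, 0, 0, 0, 0], [0, 0, -0.3, 0, 0, 0, 0], [0, 0, -0.5, 0, 0, 0, 0], [0, 0, -0.6, 0, 0, 0, 0]],
])

```text
time: 22.57
eef_pos: [0.4225, -0.1291, 0.1015]
tool_rot: [-3.14, 0.0, 1.571]
wrist_force: [-0.4, -0.8, -0.1]
finger_gap: 0.0855
finger_force: 0.0
```

Emit:
arm_command([
  [[0, 0, -0.8, 0, 0, 0, 0], [0, 0, -0.8, 0, 0, 0, 0], [0, 0, -0.8, 0, 0, 0, 0], [0, 0, -0.8, 0, 0, 0, 0], [0, 0, -0.5, 0, 0, 0, 0], [0, 0, -0.2, 0, 0, 0, 0], [0, 0, 0, 0, 0, 0, 0], [0, 0, 0, 0, 0, 0, 0]],
])

```text
time: 23.23
eef_pos: [0.4229, -0.129, 0.2177]
tool_rot: [-3.142, -0.0, 1.571]
wrist_force: [-0.6, -0.1, 0.7]
finger_gap: 0.0854
finger_force: 0.0
```

```bash
python3 - <<'E'
from h import *
o=arm.get_obs();print(o["eef_pos"],o["wrist_force"],o["finger_gap"])
p,d=eyes.camera("side")
cv2.imwrite("pics/c8.png",cv2.resize(p[150:300,185:325],(560,600),interpolation=2)[...,::-1])
E
```

```text
[ 0.42290648 -0.12900462  0.21773845] [-0.56262948 -0.14108265  0.67447392] 0.0854238514912377
```

View pics/c8.png

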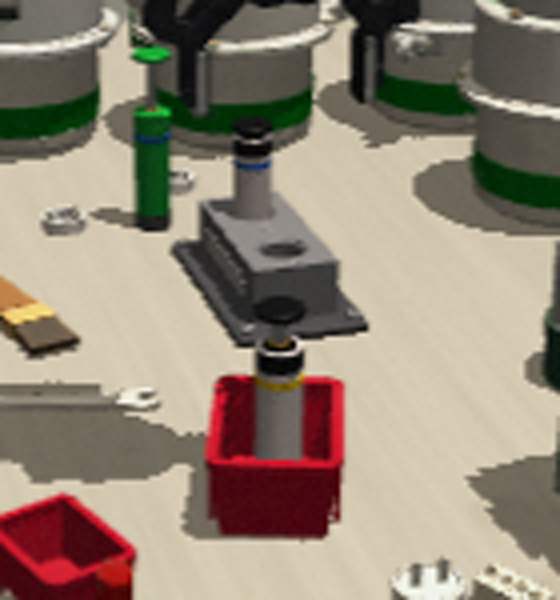

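The yellow cylinder stands upright in the larger red box (280,400). The blue one is in the rack with its knob home (252,130), and the gripper is clear of everything.

```bash
python3 -c "
from h import *
print(arm.finish_job())"
```

```text
the job is handed in; nothing more can be done
None
```

The job is handed in: the blue-ring cylinder's plunger ran freely to its stop and it stays in the rack, while the yellow-ring one began to resist at about 23 mm, so I stopped there and stood it upright in the larger red box.

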